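# Gather the pegs in the closed peg case, then stand its lid in the rack

## Task

Keep the clear lid on the peg case and tilt the case so that all three pegs slide together into the half next to the brass pull, then set it back flat on the bench. Only then lift the lid off and stand it upright on a long edge in the free middle slot of the slotted stand; the stop on the planing board is there to tip it up against, so that you can take it again by its top edge. Leave the pegs gathered in the case and everything else on the bench as it was.

Things in the scene. Friction and masses are not known exactly. Their poses are not given: they have to be found in the camera images.
- case: Peg case: brown wooden box 200 (own x) x 70 (y) x 40 high, 0.3 to 0.45 kg; pegs and lid inside. Brass pull on its -x end, which starts roughly facing the robot. Origin: centre of underside. Inside 184 x 54, 30 deep over a 5 floor, lacquered: pegs slide at 20 to 25 deg of tilt. The rim has a 5 deep step (194 x 64) for the lid, its ledge 35 up. Can be gripped across its width, below the lid.
- case_seat (a point): Point fixed to the case, 35 above its underside at the centre: the lid's origin lies here (within 2 mm) when the lid is on. Axes as case.
- case_pull (a point): Outer end of the brass pull (22 dia) of the case, 118 from its centre along -x, 20 above its underside.
- lid: Lid: clear acrylic plate 190 (own x) x 61 (y) x 8 thick, about 0.125 kg, dark wooden knob on top. It just lies in the step of the rim, 3 proud, held by its weight: stays while the case is tilted up to 45 deg, lifts straight off. Origin: centre of the plate's underside; z is the knob side. Stood on edge it can be gripped by its upper long edge, beside the knob.
- lid_knob (a point): Middle of the part of the knob to grip, 20 above the lid's underside on its axis; knob 20 dia (14 dia at its foot), its top 30 above the lid's underside.
- peg1: Viola peg of black wood lying in the case: 60 long along its own x (shaft 8 dia, flat round head 17 dia x 9 thick at +x), 12 g. Origin: under the middle of its length, on the case floor when it lies flat.
- peg2: As peg1.
- peg3: As peg1.
- board: Planing board, fixed: plywood base 150 (own x) x 220 (y) x 12 thick; along its far (+x) edge a wooden stop (fence) 26 thick, 32 high over the base. Origin: centre of underside, x away from the robot. A lid leant on the stop at about 40 deg from upright stays there; pushed at its foot it slides up to stand against the stop, 29 of it above the stop.
- board_stop (a point): Point on the foot of the stop's near face, middle of its length, at the top of the plywood base (12 over the bench). The face is square to the board's x, which points from here into the stop.
- rack: Slotted wooden stand, fixed: block 140 (own x) x 160 (own y) x 38 high, with three saw slots along its y, each 16 wide and 18 deep, 45 apart. The two outer ones hold thin curved templates standing up to 106 over the bench; the middle one is free. Origin: centre of the underside.
- rack_slot (a point): Centre of the floor of the free middle slot, 20 over the bench; axes as rack, so the slot runs along y. From the middle of the slot to the templates is 42 on either side.
- varnish_jar: Bystander, loose: closed amber glass jar, 52 dia x 74 high, upright, close beside the case. Origin: centre of its underside. Leave it alone.
- spool_clamp: Bystander, loose: wooden spool clamp standing on end, 36 dia x 81 high (two wooden discs on a steel rod, brass wing nut on top), close beside the case. Origin: centre of its underside. Leave it alone.
- block_plane: Bystander, loose: steel block plane lying on its sole, 150 x 48 x 50 high. Origin: centre of its underside. Leave it alone.
- glue_bottle: Bystander, loose: white plastic glue bottle, 54 dia x 115 high, upright, beyond the planing board's stop. Origin: centre of its underside. Leave it alone.
- glass_bowl: Bystander, loose: small glass bowl, 84 dia x 34 high. Origin: centre of its underside. Leave it alone.
- brush: Bystander, loose: flat varnish brush with a blue handle lying on the bench, 200 long, 16 wide, 10 high, along its own x. Origin: centre of its underside. Leave it alone.
- tailpiece: Bystander, loose: black violin tailpiece lying flat, 110 x 40 x 12 high, along its own x. Origin: centre of its underside. Leave it alone.
- mallet: Bystander, loose: small mallet lying on the bench, 200 long along its own x, up to 26 high, head at its +x end. Origin: centre of its underside. Leave it alone.
Mind the look-alikes: they are no part of the job. What is shaped like the case but purple is not meant.

How it is judged:
On the way, in this order (a step that is already met when the one before it is completed fails the run):
1. the case is tilted by 20 degrees or more with its pull end down and its lid on (angle between case's own x axis and vertical below 1.22 rad and distance between lid and case_seat below 0.008 m), for 0.1 s.
2. the case lies flat on the bench with its lid on and all three pegs in the half next to the pull (angle between case's own z axis and vertical below 0.05 rad and height (world z) of case below 0.006 m and linear speed of case below 0.02 m/s and distance between lid and case_seat below 0.008 m and x of each of peg1, peg2, peg3 in the frame of case below -0.005 m and z of peg1 in the frame of case between -0.005 and 0.032 m and y of peg1 in the frame of case between -0.03 and 0.03 m and z of peg2 in the frame of case between -0.005 and 0.032 m and y of peg2 in the frame of case between -0.03 and 0.03 m and z of peg3 in the frame of case between -0.005 and 0.032 m and y of peg3 in the frame of case between -0.03 and 0.03 m), for 0.2 s.
3. the lid is off the case (distance between lid and case_seat above 0.06 m), for 0.1 s.
At the end, for the whole second after the job is handed in: Lid at rest, upright within 25 deg on a long edge on the floor of the middle slot: within 14 mm across, 30 mm along and 11 deg of its middle line. Case flat on the bench (3 deg), the three pegs in it, their middles at least 5 mm on the pull side of its middle (x of each of peg1, peg2, peg3 in the frame of case below -0.005 m and z of peg1 in the frame of case between -0.005 and 0.032 m and y of peg1 in the frame of case between -0.03 and 0.03 m and z of peg2 in the frame of case between -0.005 and 0.032 m and y of peg2 in the frame of case between -0.03 and 0.03 m and z of peg3 in the frame of case between -0.005 and 0.032 m and y of peg3 in the frame of case between -0.03 and 0.03 m and angle between case's own z axis and vertical below 0.05 rad and height (world z) of case below 0.006 m and linear speed of each of case, lid below 0.02 m/s and x of lid in the frame of rack_slot between -0.014 and 0.014 m and y of lid in the frame of rack_slot between -0.03 and 0.03 m and z of lid in the frame of rack_slot between 0.025 and 0.036 m and angle between lid's own z axis and vertical between 1.13 and 2.01 rad and angle between the x axis of lid and the y axis of rack, either way round below 0.2 rad); the robot touches nothing.
It fails at once if the lid came off the case (by 15 mm or more) while a peg was not yet in the half next to the pull (distance between lid and case_seat above 0.015 m and x of any of peg1, peg2, peg3 in the frame of case above -0.005 m).
It fails at once if a bystander was moved (20 mm) (distance of any of varnish_jar, spool_clamp, block_plane, glue_bottle, glass_bowl, brush, tailpiece, mallet from where it was at the start of the episode above 0.02 m).
It fails at once if a bystander was knocked over (angle between any of varnish_jar, spool_clamp, block_plane, glue_bottle, glass_bowl, brush, tailpiece, mallet's own z axis and vertical above 0.4 rad).
It also fails if it takes over 72 s, if anything falls off the work surface, if the arm or the gripper's body presses on something with over 40 N, if the wrist force passes 120 N, or if a joint passes its speed limit or range.

## Robot

A 6-joint arm with a two-finger parallel gripper is mounted at the origin on the work surface. World frame = base frame: x ahead of the robot, y to its left, z up, the work surface at z = 0. Lengths are in m, angles in rad, forces in N, time in s.
With the tool pointing down it reaches from about 0.325 to 0.775 m from the base axis. Payload 5.5 kg.
Tool frame: the origin (TCP) lies on the centre line of the jaws, within the pads' length; the fingertips stand 22 mm ahead of it and the grasp point (between the pads) lies 3 mm ahead of it; z points along the fingers, y is the line along which they close (so a half turn about z gives the same grasp; the last joint's range is limited). The gripper opens to 88 mm and grips with 3 to 60 N. Pads are 20 mm wide; open, the fingers measure 115 mm over their backs; the gripper's body (75 mm by 178 mm) begins 61 mm behind the grasp point.
Start: joints at [1.218, 0.091, 1.231, -0, 1.82, -0.057], TCP at [0.175, 0.574, 0.245] pointing down, gripper open.
Joint ranges: [-2.87, 2.87], [-0.86, 2.18], [0.17, 2.46], [-1.51, 4.65], [0.06, 2.69], [-2.65, 2.65]. Speed limits (rad/s): [2.57, 2.57, 3.01, 3.14, 3.14, 3.14].

## Interface

Orientations are given as a unit quaternion [x, y, z, w].
In Python, from cell import ctrl, eoat, kin, eyes, ticket, monitor gives the robot as it stands. Calls block until the motion is done:
- ctrl.move_ptp(position, orientation): joint-space move of the TCP to a pose.
- ctrl.move_straight(position, vel=0.15, attitude=None): straight line of the TCP; attitude=None keeps the orientation; vel is the mean speed in m/s.
- ctrl.movej(angles): joint-space move.
- eoat.grip(opening, grasp_force=None): finger opening in m; grasp_force is the grip in N (None keeps the last); returns when the fingers have stopped.
- ctrl.pause(seconds).
- kin.solve_ik(position, orientation): joint angles nearest the present ones, or None.
- eyes.grab_frame(name): name is "scene" or "top" or "wrist"; returns a dict with "image" (384x512x3 uint8, blue, green, red), "camera_matrix" (3x3 intrinsics, pixels), "k1" (the pictures are not rectified: a ray, as slopes to the right and down, at radius r is drawn at 1 + k1 r^2 times it, then the intrinsics apply), "R" (3x3) and "t" (3): a world point X has camera coordinates R X + t; the wrist camera has in their place "hand_eye" (4x4, takes a point from camera to tool coordinates, whose origin is the TCP and whose axes are the flange's). Camera axes: x right, y down, z forward; pixel columns grow to the right and rows downward; lengths in m; the calibration is good to about 2 mm. A picture is of the moment at which its call begins: read the wrist's pose just before it. There is no depth.
A pose or a line that the arm cannot do raises ctrl.PlanningError and nothing moves.
- ticket.job_done(): hands the job in; it is judged then, once.
Readings, each from a call of its own:
- monitor.get_time(): time.
- monitor.get_joint_pos(): joint angles.
- monitor.get_joint_velocities(): joint speeds.
- monitor.get_joint_efforts(): joint torques, N m.
- monitor.get_eef_pos(): TCP position.
- monitor.get_orientation(): TCP orientation.
- monitor.get_force(): force on the tool from outside, world axes, zero at the start.
- monitor.get_ft_torque(): the same for the moment, N m.
- monitor.get_grip_width(): finger opening in m.
- monitor.get_finger_force(): force on a finger pad.
Only numpy, scipy, OpenCV 4.12 (cv2) and the standard library are available. Lean on these libraries where they do the work, as an engineer would, in place of code of your own. Each camera call takes 0.05 s, during which the arm holds its last target. There are 200 camera calls.

## Working session

There is one attempt and no reset: what is moved stays moved. The work goes in short steps, each a Python script; the robot and the scene stay as the last script left them, time stands still between calls to the robot, and variables do not carry over. Pictures are saved under pics/ and viewed, at most 10 in all, crops included, and the job is handed in when it is done.

```bash
ls; mkdir -p pics; python3 - <<'E'
from cell import ctrl,eoat,kin,eyes,ticket,monitor
import cv2,pickle,numpy as np
for n in("scene","top"):
    f=eyes.grab_frame(n);cv2.imwrite(f"pics/{n}0.png",cv2.resize(f["image"],(800,600),interpolation=cv2.INTER_CUBIC));pickle.dump(f,open(f"pics/{n}0.pkl","wb"))
    print(n,f["camera_matrix"],f["k1"],f["R"],f["t"], -f["R"].T@f["t"])
print(monitor.get_time(),monitor.get_eef_pos(),monitor.get_orientation())
E
```

```text
pics
scene [[366.36924455   0.         251.46677019]
 [  0.         366.36924455 188.594975  ]
 [  0.           0.           1.        ]] -0.05732664540177463 [[-0.49292902  0.86999643  0.01127808]
 [ 0.4991527   0.29338313 -0.81533608]
 [-0.71264827 -0.39627333 -0.57887813]] [ 0.26710332 -0.20217875  1.37952186] [1.21569491 0.37360462 0.63071899]
top [[486.96756696   0.         251.08516098]
 [  0.         486.96756696 191.03761283]
 [  0.           0.           1.        ]] 0.040728444674187396 [[-4.86827421e-06 -9.99624902e-01  2.73871440e-02]
 [-9.96022426e-01 -2.43542685e-03 -8.90696098e-02]
 [ 8.91028993e-02 -2.72786433e-02 -9.95648808e-01]] [-0.01379894  0.52256976  1.22433179] [0.41139962 0.02087702 1.26592748]
0.1 [0.1748335  0.57373323 0.24360697] [ 1.47345835e-01  9.89084650e-01 -8.57285828e-04 -1.60129257e-04]
```

View pics/top0.png

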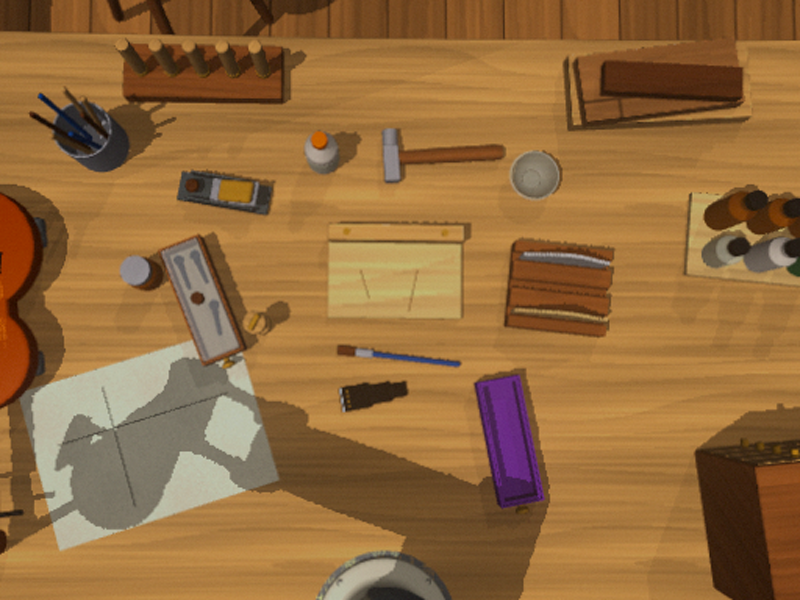

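View pics/scene0.png

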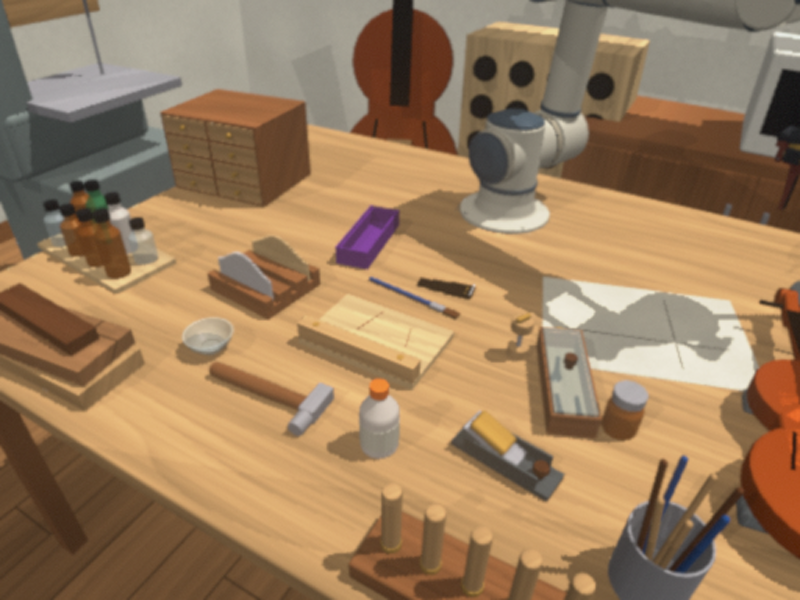

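The top view (800x600 scale) shows the case at about (203,298) with its pull at (230,362). Two pegs are in the far half and one is near the pull. The jar is at (140,272), the clamp at (257,322), the board's stop face near row 242, and the rack centre at (560,287). The purple box at (510,440) is the look-alike.

```bash
cat > h.py <<'E'
import numpy as np,cv2,pickle
from scipy.spatial.transform import Rotation as Ro
def ray(f,px,scale=1.0):
    K=f["camera_matrix"];d=np.array([px[0]/scale,px[1]/scale]);s=np.array([(d[0]-K[0,2])/K[0,0],(d[1]-K[1,2])/K[1,1]])
    u=s.copy()
    for _ in range(20): u=s/(1+f["k1"]*(u@u))
    return np.array([u[0],u[1],1.])
def px2w(f,px,z,scale=1.0):
    d=f["R"].T@ray(f,px,scale);c=-f["R"].T@f["t"]
    return c+d*(z-c[2])/d[2]
def w2px(f,X):
    p=f["R"]@np.asarray(X)+f["t"];u=p[:2]/p[2];u=u*(1+f["k1"]*(u@u));K=f["camera_matrix"]
    return np.array([K[0,0]*u[0]+K[0,2],K[1,1]*u[1]+K[1,2]])
def wrist(eyes,monitor):
    p=np.array(monitor.get_eef_pos());q=monitor.get_orientation()
    f=eyes.grab_frame("wrist");T=np.eye(4);T[:3,:3]=Ro.from_quat(q).as_matrix();T[:3,3]=p
    C=np.linalg.inv(T@f["hand_eye"]);f["R"]=C[:3,:3];f["t"]=C[:3,3];return f
def down(yaw):  # tool z down, tool y axis at world angle yaw
    y=np.array([np.cos(yaw),np.sin(yaw),0]);z=np.array([0,0,-1.]);x=np.cross(y,z)
    return Ro.from_matrix(np.c_[x,y,z])
E
python3 - <<'E'
from h import *
f=pickle.load(open('pics/top0.pkl','rb'));s=800/512
for n,p,z in[("case corner FL",(163,249),.04),("FR",(203,236),.04),("NR",(244,349),.04),("NL",(204,364),.04),("pull",(230,363),.02),("knob",(198,298),.03),
 ("jar top",(137,270),.074),("clamp top",(256,321),.08),("stopfaceL",(329,242),.044),("stopfaceR",(464,241),.044),("boardNL",(328,317),.012),("boardNR",(462,318),.012),
 ("rack FL",(515,241),.038),("rackFR",(613,248),.038),("rackNR",(605,335),.038),("rackNL",(506,326),.038),("slotL",(512,284),.038),("slotR",(609,291),.038),("brush",(342,351),.01),("brushR",(460,364),.01),("plane",(268,192),.03),("glue",(320,140),.115)]:
    print(n,px2w(f,p,z,s).round(4))
E
python3 - <<'E'
import sys;sys.path.insert(0,'.')
from h import *
from cell import *
print(monitor.get_orientation(), down(np.deg2rad(107)).as_quat())
f=eyes.grab_frame("wrist");print(f["hand_eye"].round(4).tolist(),f["camera_matrix"],f["k1"])
E
```

```text
case corner FL [0.6001 0.3562 0.04  ]
FR [0.6217 0.2931 0.04  ]
NR [0.4395 0.2243 0.04  ]
NL [0.4158 0.287  0.04  ]
pull [0.4174 0.2497 0.02  ]
knob [0.522  0.3011 0.03  ]
jar top [0.5616 0.3859 0.074 ]
clamp top [0.482 0.2   0.08 ]
stopfaceL [0.6123 0.09   0.044 ]
stopfaceR [ 0.615  -0.1293  0.044 ]
boardNL [0.4928 0.0925 0.012 ]
boardNR [ 0.4915 -0.1288  0.012 ]
rack FL [ 0.6163 -0.2137  0.038 ]
rackFR [ 0.6052 -0.3743  0.038 ]
rackNR [ 0.4627 -0.3577  0.038 ]
rackNL [ 0.477  -0.1971  0.038 ]
slotL [ 0.5455 -0.2078  0.038 ]
slotR [ 0.5344 -0.366   0.038 ]
brush [0.4369 0.0692 0.01  ]
brushR [ 0.4157 -0.1251  0.01  ]
plane [0.697  0.1912 0.03  ]
glue [0.7593 0.1008 0.115 ]
[ 1.47345835e-01  9.89084650e-01 -8.57285828e-04 -1.60129257e-04] [-0.14780941  0.98901586  0.          0.        ]
[[0.0007, -0.9523, -0.305, 0.0852], [1.0, 0.0007, 0.0002, -0.0008], [0.0001, -0.305, 0.9523, -0.1414], [0.0, 0.0, 0.0, 1.0]] [[328.39855014   0.         262.03448313]
 [  0.         328.39855014 192.46691854]
 [  0.           0.           1.        ]] 0.028797596272918155
```

```bash
cat >> h.py <<'E'
def rz(a): return Ro.from_euler('z',a)
CASE=dict(p=np.array([.519,.2905]),a=np.deg2rad(20.6))
E
cat > tour.py <<'E'
from h import *
from cell import *
def best(pos,R):
    for s in (0,np.pi):
        q=(R*Ro.from_euler('z',s)).as_quat();j=kin.solve_ik(list(pos),list(q));print(np.round(j,2) if j is not None else None)
def go(pos,R):
    c=[]
    for s in (0,np.pi):
        q=(R*Ro.from_euler('z',s)).as_quat();j=kin.solve_ik(list(pos),list(q))
        if j is not None:c.append((abs(j[5]),list(q)))
    ctrl.move_ptp(list(pos),min(c)[1])
E
python3 - <<'E'
from tour import *
a=CASE['a']
print("case");best((.519,.29,.25),down(a+np.pi/2));best((.519,.29,.066),down(a))
u=np.array([np.cos(a),np.sin(a),0])
print("tilt");
for s in(1,-1):best((.519,.29,.18),Ro.from_rotvec(-s*np.deg2rad(35)*np.array([-np.sin(a),np.cos(a),0]))*down(a+np.pi/2))
print("lean");best((.57,-.02,.06),Ro.from_rotvec([0,-np.deg2rad(50),0])*down(np.pi/2))
print("edge");best((.605,-.05,.07),down(0))
print("rack");best((.54,-.28,.076),down(np.deg2rad(-4)));
for n,p,R in(("rack",(.50,-.28,.30),down(np.pi/2)),("board",(.55,-.02,.30),down(np.pi/2)),("case",(.519,.29,.27),down(a+np.pi/2))):
    go(p,R);f=wrist(eyes,monitor);pickle.dump(f,open(f"pics/w_{n}.pkl","wb"));cv2.imwrite(f"pics/w_{n}.png",cv2.resize(f["image"],(800,600),interpolation=cv2.INTER_CUBIC))
    print(n,"cam",(-f["R"].T@f["t"]).round(3),monitor.get_time())
E
```

```text
case
[ 0.45  0.08  1.24 -0.    1.83 -1.48]
[ 0.45  0.08  1.24 -0.    1.83  1.66]
[ 0.45  0.12  1.52 -0.    1.5   0.09]
None
tilt
[ 0.5  -0.43  1.92 -0.09  1.05 -1.42]
[ 0.5  -0.43  1.92 -0.09  1.05  1.73]
[ 0.43  0.61  0.82  0.06  2.33 -1.47]
[0.43 0.61 0.82 0.06 2.33 1.67]
lean
[-0.17 -0.62  2.36  0.25  0.55 -1.89]
[-0.17 -0.62  2.36  0.25  0.55  1.25]
edge
[-0.14  0.15  1.48 -0.    1.51 -0.14]
None
rack
[-0.53  0.15  1.47 -0.    1.52 -0.46]
None
rack cam [ 0.583 -0.28   0.441] 3.4
board cam [ 0.633 -0.021  0.441] 4.4833
case cam [0.439 0.26  0.411] 7.0333
```

View images.

View pics/w_rack.png

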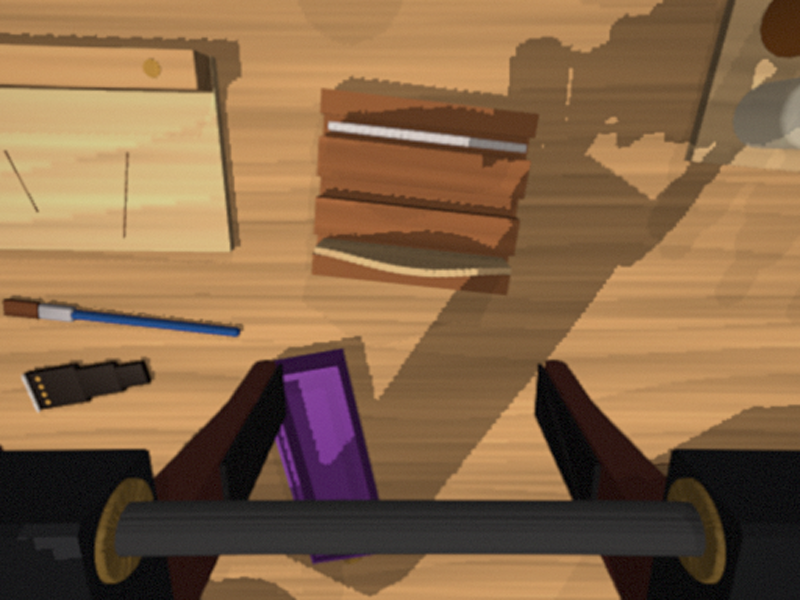

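View pics/w_board.png

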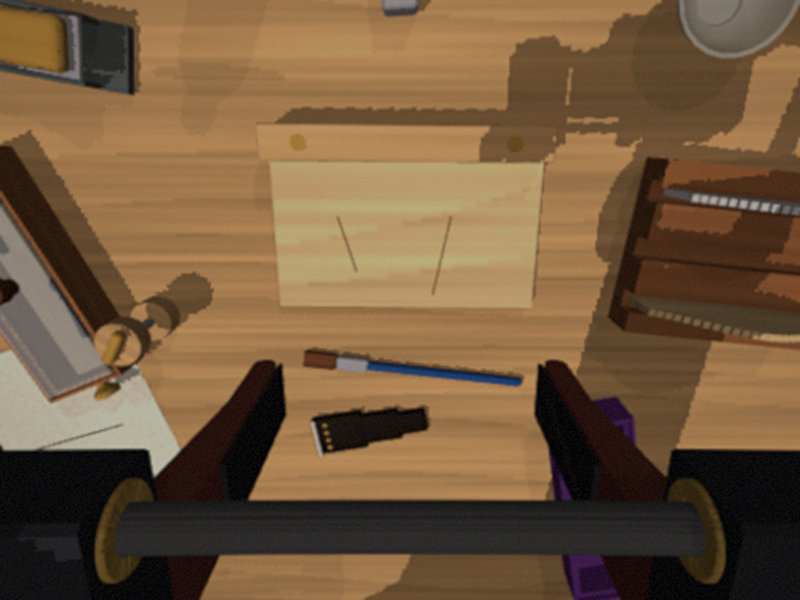

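View pics/w_case.png

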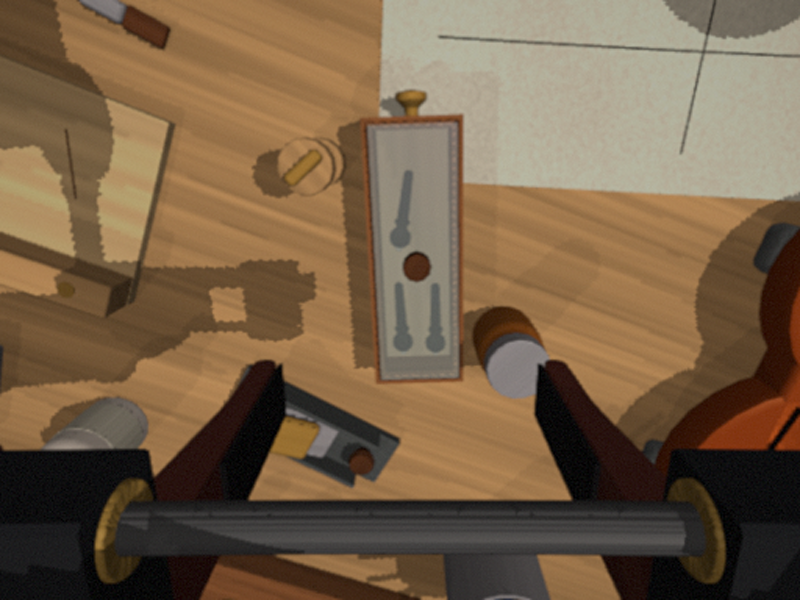

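The wrist views (800x600) show:
- **Rack:** top corners at (322,88), (538,112), (508,293) and (313,272).
- **Stop:** foot line from (270,162) to (544,162).
- **Case:** corners at (362,117), (463,115), (462,380) and (378,383), with the pull at (411,97) and the knob at (417,266). Two pegs lie beyond the knob.

```bash
python3 - <<'E'
from h import *
s=800/512
def P(n,L):
    f=pickle.load(open(f'pics/w_{n}.pkl','rb'))
    for l,p,z in L: print(n,l,px2w(f,p,z,s).round(4))
    return f
f=P("rack",[("FL",(322,88),.038),("FR",(538,112),.038),("NR",(508,293),.038),("NL",(313,272),.038)])
P("board",[("footL",(271,162),.012),("footR",(544,163),.012),("topL",(258,122),.044),("NL",(280,306),.012),("NR",(532,306),.012),("rackFL",(650,157),.038)])
P("case",[("NR",(362,117),.04),("NL",(463,115),.04),("FL",(462,380),.04),("FR",(378,383),.04),("pull",(411,96),.02),("knob",(417,266),.065),("clamptop",(303,168),.08),("jartop",(516,366),.074),
 ("pegfarhead",(402,341),.015),("pegfarhead2",(435,342),.015),("pegnear",(400,237),.015)])
# overlay rack model
img=cv2.resize(f["image"],(800,600),interpolation=cv2.INTER_CUBIC)
c=np.array([.5405,-.2860]);a=np.deg2rad(-4.2)
R=np.array([[np.cos(a),-np.sin(a)],[np.sin(a),np.cos(a)]])
def line(p,q,z,col):
    A=[tuple((w2px(f,[*(c+R@np.array(k)),z])*s).astype(int)) for k in(p,q)];cv2.line(img,A[0],A[1],col,1)
for x in(-.07,.07):line((x,-.08),(x,.08),.038,(0,255,0))
for y in(-.08,.08):line((-.07,y),(.07,y),.038,(0,255,0))
for m in(-.045,0,.045):
    for e in(-.008,.008):line((m+e,-.08),(m+e,.08),.038,(255,255,0));line((m+e,-.08),(m+e,.08),.02,(255,0,255)) if m==0 else 0
cv2.imwrite("pics/ov_rack.png",cv2.resize(img[60:320,290:560],None,fx=2.2,fy=2.2,interpolation=cv2.INTER_CUBIC))
E
```

```text
rack FL [ 0.6164 -0.2163  0.038 ]
rack FR [ 0.6003 -0.3742  0.038 ]
rack NR [ 0.4614 -0.3609  0.038 ]
rack NL [ 0.4788 -0.2019  0.038 ]
board footL [0.6132 0.0899 0.012 ]
board footR [ 0.6125 -0.1301  0.012 ]
board topL [0.6427 0.0886 0.044 ]
board NL [0.4911 0.0922 0.012 ]
board NR [ 0.491  -0.1295  0.012 ]
board rackFL [ 0.6177 -0.2025  0.038 ]
case NR [0.4391 0.2251 0.04  ]
case NL [0.4139 0.2888 0.04  ]
case FL [0.598 0.364 0.04 ]
case FR [0.6241 0.3021 0.04  ]
case pull [0.4138 0.2511 0.02  ]
case knob [0.5175 0.2945 0.065 ]
case clamptop [0.4804 0.204  0.08  ]
case jartop [0.5595 0.3865 0.074 ]
case pegfarhead [0.5931 0.3107 0.015 ]
case pegfarhead2 [0.5843 0.3367 0.015 ]
case pegnear [0.5118 0.2789 0.015 ]
```

View pics/ov_rack.png

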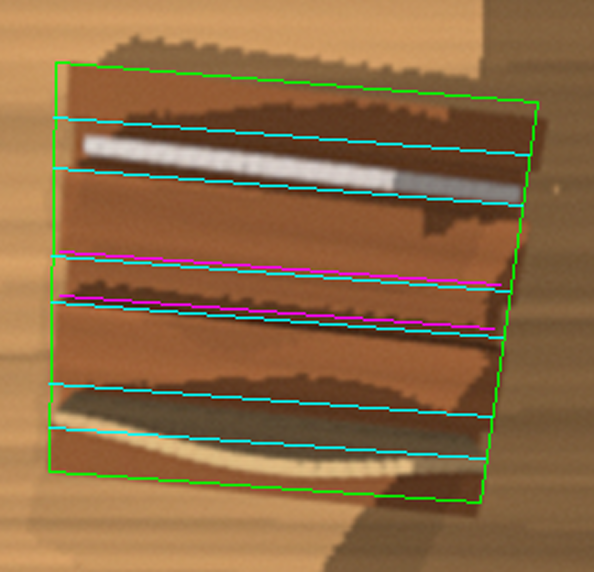

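The overlay fits to a few mm but the rack needs about 2° more yaw. I'll check refined poses of the rack and case in both cameras in one montage.

```bash
python3 - <<'E'
from h import *
def ov(fn,c,a,segs,ctr,half,out=(400,300)):
    f=pickle.load(open(fn,'rb'));R=np.array([[np.cos(a),-np.sin(a)],[np.sin(a),np.cos(a)]]);c=np.array(c)
    x0,y0=np.array(w2px(f,[*c,ctr]))-np.array([half,half*.75]);k=out[0]/(2*half)
    M=np.array([[k,0,-k*x0],[0,k,-k*y0]]);im=cv2.warpAffine(f["image"],M,out,flags=cv2.INTER_CUBIC)
    for p,q,z,col in segs:
        A=[tuple(np.round((w2px(f,[*(c+R@np.array(v)),z])-[x0,y0])*k).astype(int)) for v in(p,q)];cv2.line(im,A[0],A[1],col,1)
    return im
def rect(hx,hy,z,col):
    C=[(hx,hy),(-hx,hy),(-hx,-hy),(hx,-hy)];return[(C[i],C[(i+1)%4],z,col) for i in range(4)]
g,y=(0,255,0),(255,255,0)
rs=rect(.07,.08,.038,g)+[((e,-.08),(e,.08),.038,y) for e in(-.008,.008)]
cs=rect(.1,.035,.04,g)+[((-.118,-.01),(-.118,.01),.02,y)]
rc=(.5392,-.2883);cc=(.5188,.295)
m=np.vstack([np.hstack([ov('pics/w_rack.pkl',rc,np.deg2rad(-6),rs,.038,95),ov('pics/top0.pkl',rc,np.deg2rad(-6),rs,.038,50)]),
 np.hstack([ov('pics/w_case.pkl',cc,np.deg2rad(22.3),cs,.04,120),ov('pics/top0.pkl',cc,np.deg2rad(22.3),cs,.04,55)])])
cv2.imwrite("pics/mont.png",m)
E
```

```text
(no output)
```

View pics/mont.png

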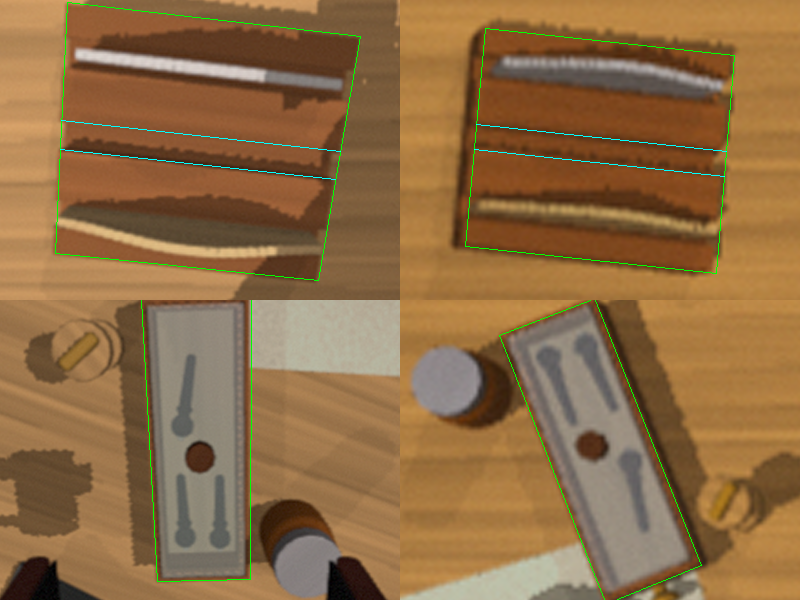

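Both overlays fit. The case is at (.519,.295) with yaw 22.3°, and the rack is at (.539,-.288) with yaw about -5.8°. The board's stop face is at x=.613, square to the world x axis. Next I grip, lift and tilt the case.

```bash
cat > tilt.py <<'E'
from tour import *
a=np.deg2rad(22.3);u=np.array([np.cos(a),np.sin(a)]);v=np.array([-np.sin(a),np.cos(a),0])
p=np.array([.5188,.295])-.003*u
R0=down(a+np.pi/2)
eoat.grip(.088)
go((*p,.12),R0)
ctrl.move_straight([*p,.0265],vel=.12)
eoat.grip(.05,grasp_force=40)
print("grip",monitor.get_grip_width(),monitor.get_finger_force(),monitor.get_force())
q0=Ro.from_quat(monitor.get_orientation());pp=monitor.get_eef_pos();print(pp)
ctrl.move_straight([*p,.16],vel=.1)
qt=Ro.from_rotvec(-np.deg2rad(37)*v)*q0
ctrl.move_straight([*p,.20],vel=.03,attitude=list(qt.as_quat()))
ctrl.pause(.8)
f=eyes.grab_frame("scene");cv2.imwrite("pics/tilt.png",f["image"])
print(monitor.get_time(),monitor.get_grip_width(),monitor.get_force())
ctrl.move_straight([*p,.16],vel=.03,attitude=list(q0.as_quat()))
ctrl.move_straight([*p,.05],vel=.1)
ctrl.move_straight([*p,.0275],vel=.03)
print("down",monitor.get_eef_pos(),monitor.get_force())
E
python3 tilt.py
```

```text
grip 0.06960986731006184 39.99919295310974 [ 0.08957836 -0.65717532  4.21945292]
[0.51648732 0.29390037 0.02736415]
13.0667 0.06987820675592694 [-0.39436946  0.06197762 -4.73687393]
down [0.51604507 0.29384899 0.02740567] [ 0.59742371 -0.85371205 -4.47135583]
```

```bash
python3 - <<'E'
from tour import *
p=monitor.get_eef_pos();z=.0275
while monitor.get_force()[2]<-1 and z>.0235:
    z-=.0007;ctrl.move_straight([p[0],p[1],z],vel=.02);print(round(z,4),monitor.get_eef_pos()[2],monitor.get_force()[2])
eoat.grip(.088);ctrl.pause(.3)
ctrl.move_straight([p[0],p[1],.14],vel=.15)
u=np.array([np.cos(np.deg2rad(22.3)),np.sin(np.deg2rad(22.3))])
go((.5188,.295,.27),down(np.deg2rad(112.3)));
f=wrist(eyes,monitor);pickle.dump(f,open("pics/w2.pkl","wb"));cv2.imwrite("pics/w2.png",cv2.resize(f["image"],(800,600),interpolation=cv2.INTER_CUBIC)[60:420,150:650])
print(monitor.get_time())
E
```

```text
0.0268 0.027347784820714458 -0.7530618190642858
19.3
```

View pics/w2.png

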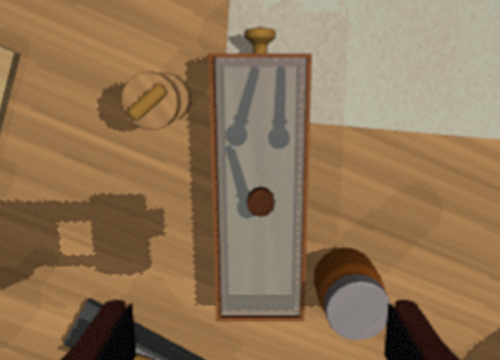

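All three pegs moved toward the pull. One is jammed behind another, spanning (230,148) to (245,210) in the crop, so I'm checking its x in the case frame.

```bash
python3 - <<'E'
from h import *
f=pickle.load(open('pics/w2.pkl','rb'));s=800/512
def w(p,z):return px2w(f,(p[0]+150,p[1]+60),z,s)
C=[w(p,.04)[:2] for p in((209,56),(313,56),(303,319),(219,319))]
for c in C:print(c.round(4))
n=(C[0]+C[1])/2;fa=(C[2]+C[3])/2;c=(n+fa)/2;d=(fa-n)/np.linalg.norm(fa-n);print("len",np.linalg.norm(fa-n),"c",c,np.rad2deg(np.arctan2(d[1],d[0])))
print("knob",w((260,201),.065))
e=np.array([-d[1],d[0]])
for n_,p in(("tail",(230,146)),("headend",(245,214)),("t2",(256,68)),("h2",(236,146)),("t3",(281,68)),("h3",(279,148))):
    r=w(p,.012)[:2]-c;print(n_,r@d,r@e)
E
```

```text
[0.4408 0.2259]
[0.414  0.2911]
[0.5967 0.3645]
[0.6222 0.3026]
len 0.19688422949535334 c [0.51844432 0.29605813] 22.39922656803456
knob [0.51524428 0.29392738 0.065     ]
tail -0.03460704994176718 -0.023779344962856833
headend 0.019414267025377893 -0.012760373102970927
t2 -0.09122648592468072 -0.003597455486792243
h2 -0.034605360380186266 -0.019162708475633058
t3 -0.09120311576384453 0.01476106309326404
h3 -0.033051973358051503 0.013944519512269223
```

The jammed peg's middle is only about -5 to -8 mm, which is too close to the limit. I'll tilt again and rock sideways to free it, then read the peg positions from a rectified view of the case floor.

```bash
cat > asc.py <<'E'
from h import *
def asc(f,c,a,z=.012,step=.004,show=True):
    xs=np.arange(-.09,.0905,step);ys=np.arange(.026,-.0265,-step);u=np.array([np.cos(a),np.sin(a)]);v=np.array([-u[1],u[0]])
    g=cv2.cvtColor(f["image"],cv2.COLOR_BGR2GRAY).astype(np.float32)
    m=np.array([[w2px(f,[*(np.array(c)+x*u+y*v),z]) for x in xs] for y in ys],np.float32)
    s=cv2.remap(g,m[...,0],m[...,1],cv2.INTER_LINEAR);md=np.median(s)
    for i,r in enumerate(s):print("%+.3f "%ys[i]+"".join('#' if k<md-35 else '+' if k<md-20 else '.' for k in r))
    print("x from -.09 step",step,"; col of x=0:",int(round(.09/step)))
E
sed -n 1,8p tilt.py > tilt2.py; sed -i 's/\[.5188,.295\]/[.5183,.2955]/' tilt2.py
cat >> tilt2.py <<'E'
from asc import *
asc(pickle.load(open('pics/w2.pkl','rb')),(.5184,.2955),a)
ctrl.move_straight([*p,.0268],vel=.15)
eoat.grip(.05,grasp_force=45)
print("grip",monitor.get_grip_width(),monitor.get_force())
q0=Ro.from_quat(monitor.get_orientation())
ctrl.move_straight([*p,.15],vel=.15)
U=np.array([*u,0])
def T(t,r): return list((Ro.from_rotvec(-np.deg2rad(t)*v)*Ro.from_rotvec(np.deg2rad(r)*U)*q0).as_quat())
ctrl.move_straight([*p,.19],vel=.045,attitude=T(38,0))
ctrl.move_straight([*p,.205],vel=.04,attitude=T(38,-14))
ctrl.move_straight([*p,.19],vel=.04,attitude=T(38,14))
ctrl.move_straight([*p,.205],vel=.04,attitude=T(38,-14))
ctrl.move_straight([*p,.19],vel=.04,attitude=T(40,0))
ctrl.pause(.2)
print(monitor.get_time())
ctrl.move_straight([*p,.15],vel=.04,attitude=list(q0.as_quat()))
f=wrist(eyes,monitor);pickle.dump(f,open("pics/w3.pkl","wb"))
# case is raised by .15-.0268
g=dict(f);g["t"]=f["t"]+f["R"]@np.array([0,0,.15-.0268]);asc(g,(.5184,.2955),a)
print(monitor.get_time(),monitor.get_grip_width())
E
python3 tilt2.py
```

```text
+0.026 .............................................+
+0.022 .............................................+
+0.018 ....++...#+###+..............................+
+0.014 ##############+..............................+
+0.010 .......++#+###+........+###..................+
+0.006 ............+.........+#####.................+
+0.002 ......................######.................+
-0.002 +.....................######.................+
-0.006 ####+.................+#####.................+
-0.010 ..+#####++.............#####+................+
-0.014 .....+########......+#######.................+
-0.018 ........+#####...+######+++..................+
-0.022 ..........+###.####+.........................+
-0.026 ...........+#.++.............................+
x from -.09 step 0.004 ; col of x=0: 22
grip 0.06991052165960011 [ 0.79428753 -1.47598383  4.88630617]
26.9333
+0.026 ....................++..........#######.....##
+0.022 ............+......+++#.........#######.....##
+0.018 +++++#+++++++++...#++++.........#######.....##
+0.014 +++++++++++++++...+++#........#########.....##
+0.010 .........+.+++....+++.......###########.....##
+0.006 ..................+++.....#############.....##
+0.002 .................+++......#############.....##
-0.002 ++...............++.......#############.....##
-0.006 #++++#..........++.........############.....##
-0.010 ...#++++#+.#+..++#..........###########.....##
-0.014 ......#+++++++.#+...............#######.....##
-0.018 ........++++++.++...............#######.....##
-0.022 ..........++++++................#######.....##
-0.026 ..............++................#######.....##
x from -.09 step 0.004 ; col of x=0: 22
28.1333 0.07024976116971951
```

The third peg now lies across the case with its middle at about x = -.019, a safe margin. I'll set the case down, then lift the lid by its knob.

```bash
cat > lid.py <<'E'
from tour import *
from asc import *
a=np.deg2rad(22.3)
p=monitor.get_eef_pos()
ctrl.move_straight([p[0],p[1],.04],vel=.12);z=.0285;ctrl.move_straight([p[0],p[1],z],vel=.04)
while monitor.get_force()[2]<-1 and z>.0235:
    z-=.0007;ctrl.move_straight([p[0],p[1],z],vel=.03)
print("set",z,monitor.get_force())
eoat.grip(.088);ctrl.pause(.3)
ctrl.move_straight([p[0],p[1],.2],vel=.25)
f=wrist(eyes,monitor);pickle.dump(f,open("pics/w4.pkl","wb"));asc(f,(.5184,.2955),a)
k=np.array([.5163,.2947])
go((*k,.12),down(a));eoat.grip(.05)
ctrl.move_straight([*k,.067],vel=.1)
eoat.grip(.005,grasp_force=30)
print("knob grip",monitor.get_grip_width(),monitor.get_force(),monitor.get_eef_pos(),monitor.get_time())
E
python3 lid.py
```

```text
set 0.026400000000000003 [-2.39915058 -0.78939816  2.42971616]
+0.026 ....................#+.......................+
+0.022 ............++.....###+......................+
+0.018 +#++#+++######+....####......................+
+0.014 ###############....###.......................+
+0.010 .........#.###....###...####.................+
+0.006 ..................##+..######................+
+0.002 .................##+...######+...............+
-0.002 ##+..............##....######................+
-0.006 #####+..........##.....######................+
-0.010 ...+######.++...##......+###.................+
-0.014 ......+#######.##............................+
-0.018 .........+####.#+............................+
-0.022 ...........###+#.............................+
-0.026 ............+.++.............................+
x from -.09 step 0.004 ; col of x=0: 22
knob grip 0.01869486095794516 [ 0.6347288  -0.48704122  0.86363281] [0.5163706  0.29472253 0.06705073] 35.5167
```

```bash
cat > lean.py <<'E'
from tour import *
L=np.deg2rad(40);w=np.array([np.sin(L),0,np.cos(L)]);zl=np.array([-np.cos(L),0,np.sin(L)])
F=np.array([.613-.032*np.tan(L),-.02,.012]);O=F+.0305*w;T=O+.0325*zl
R=Ro.from_matrix(np.c_[np.cross([0,-1,0],-zl),[0,-1,0],-zl])
p=monitor.get_eef_pos()
ctrl.move_straight([p[0],p[1],.11],vel=.1)
print("held",monitor.get_grip_width(),monitor.get_force())
ctrl.move_straight([p[0],p[1],.2],vel=.2)
A=T+np.array([-.02,0,.06]);H=T+np.array([-.03,0,.13])
print(T,"IK",[kin.solve_ik(list(x),list(R.as_quat())) is not None for x in(A,T,H)])
ctrl.move_ptp(list(H),list(R.as_quat()))
print(np.round(monitor.get_joint_pos(),2),monitor.get_force(),monitor.get_grip_width())
ctrl.move_straight(list(A),vel=.15)
ctrl.move_straight(list(T+np.array([-.004,0,.008])),vel=.08)
print(monitor.get_force())
ctrl.move_straight(list(T+np.array([0,0,.001])),vel=.03)
print(monitor.get_force(),monitor.get_eef_pos(),monitor.get_time())
f=eyes.grab_frame("scene");pickle.dump(f,open("pics/s5.pkl","wb"))
E
python3 lean.py
```

```text
held 0.018949911106798344 [ 0.21592275  0.91221101 -1.07379244]
[ 0.58085739 -0.02        0.05625495] IK [True, True, True]
[-0.18 -0.8   2.23  0.18  0.85  1.33] [0.83181395 0.58369667 0.08573241] 0.01911673529443842
[-0.12959883  0.79074799 -0.42478636]
[ 0.28796606  0.00364673 -0.67085168] [ 0.58076176 -0.01994265  0.0568722 ] 39.7833
```

```bash
cat > push.py <<'E'
from tour import *
zt=Ro.from_quat(monitor.get_orientation()).as_matrix()[:,2];p=np.array(monitor.get_eef_pos())
eoat.grip(.05);ctrl.pause(.2)
ctrl.move_straight(list(p-.06*zt),vel=.12)
f=eyes.grab_frame("scene");i=f["image"]
go((.535,-.02,.11),down(np.pi/2));eoat.grip(.088)
ctrl.move_straight([.535,-.02,.0375],vel=.12)
b=np.array(monitor.get_force())
ctrl.move_straight([.58,-.02,.0375],vel=.06);print(np.array(monitor.get_force())-b)
x=.58
while x<.598:
    x+=.0015;ctrl.move_straight([x,-.02,.0375],vel=.04);d=np.array(monitor.get_force())-b;print(round(x,4),d.round(2))
    if d[0]<-5:break
g=eyes.grab_frame("scene");pickle.dump((f,g),open("pics/push.pkl","wb"))
c=[tuple(int(t) for t in w2px(q,[.6,-.02,.04])) for q in(f,g)];print(c)
m=np.hstack([cv2.resize(q["image"][y-65:y+65,xx-65:xx+65],(400,400),interpolation=cv2.INTER_CUBIC) for q,(xx,y) in zip((f,g),c)])
cv2.imwrite("pics/push.png",m);print(monitor.get_time())
E
python3 push.py
```

```text
[ 0.53557426 -0.83777633 -1.50690265]
0.5815 [ 0.79  0.01 -1.36]
0.583 [ 0.65 -0.64 -1.49]
0.5845 [ 0.32 -0.86 -1.88]
0.586 [ 0.94 -0.5  -1.09]
0.5875 [ 0.17 -0.85 -0.81]
0.589 [ 0.21 -1.22 -0.75]
0.5905 [ 0.92 -0.96  0.52]
0.592 [ 0.42 -0.07 -0.27]
0.5935 [ 0.75 -1.22 -0.67]
0.595 [ 0.83 -0.85 -1.1 ]
0.5965 [ 0.16 -0.7  -0.89]
0.598 [-5.76 -0.16  3.4 ]
[(233, 211), (233, 211)]
47.7417
```

View pics/push.png

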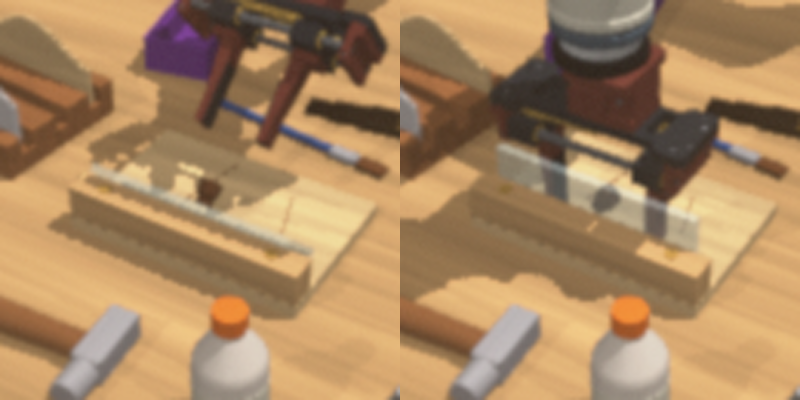

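The lid stands upright against the stop (right half, plate centred near (600,195)). I'll back off, take it by its top edge beside the knob and carry it over the slot.

```bash
cat > edge.py <<'E'
from tour import *
ctrl.move_straight([.565,-.02,.0375],vel=.05)
ctrl.move_straight([.55,-.02,.17],vel=.25)
go((.608,.012,.13),down(0));eoat.grip(.03)
ctrl.move_straight([.608,.012,.070],vel=.1)
eoat.grip(.002,grasp_force=30)
print("edge grip",monitor.get_grip_width(),monitor.get_force(),monitor.get_eef_pos())
if not .006<monitor.get_grip_width()<.011: raise SystemExit("no lid")
p=monitor.get_eef_pos()
ctrl.move_straight([p[0],p[1],.2],vel=.12)
r=np.deg2rad(-5.8);yh=np.array([-np.sin(r),np.cos(r)])
S=np.array([.5392,-.2883])+.032*yh
go((*S,.2),down(r))
print(monitor.get_grip_width(),monitor.get_time())
ctrl.move_straight([*S,.115],vel=.1)
f=wrist(eyes,monitor);g=eyes.grab_frame("scene");t=eyes.grab_frame("top");pickle.dump((f,g,t),open("pics/ins.pkl","wb"))
b=monitor.get_force()[2];print(b)
ctrl.move_straight([*S,.099],vel=.08)
for z in np.arange(.096,.0775,-.003):
    ctrl.move_straight([*S,z],vel=.04);d=monitor.get_force()[2]-b;print(round(z,4),round(d,2))
    if d>4:break
print(monitor.get_eef_pos(),monitor.get_time())
E
python3 edge.py
```

```text
edge grip 0.008240822922140399 [0.15611515 0.49604189 2.48059387] [0.60832327 0.01201123 0.07059548]
0.007852020229687891 55.1167
-2.13641712731813
0.096 1.77
0.093 1.15
0.09 0.57
0.087 0.47
0.084 0.76
0.081 1.49
0.078 3.48
[ 0.5428428  -0.25665474  0.07849632] 58.3667
```

The lid went in freely and met the slot floor at TCP height .078, as predicted. I'll release it, withdraw and check.

```bash
python3 - <<'E'
from tour import *
from asc import *
p=monitor.get_eef_pos()
eoat.grip(.028);ctrl.pause(.3)
ctrl.move_straight([p[0],p[1],.2],vel=.12)
go((.42,-.1,.3),down(np.pi/2))
g=eyes.grab_frame("scene");t=eyes.grab_frame("top")
asc(t,(.5184,.2955),np.deg2rad(22.3))
o=[]
for q in(g,t):
    x,y=[int(v) for v in w2px(q,[.54,-.288,.06])];k=55
    o.append(cv2.resize(q["image"][y-k:y+k,x-k:x+k],(400,400),interpolation=cv2.INTER_CUBIC))
cv2.imwrite("pics/fin.png",np.hstack(o));print(monitor.get_time())
E
```

```text
+0.026 ....+..+++++++..+++####+++.+++++++++++.++++++#
+0.022 ...+..+.+++###+...+####..................+.+.#
+0.018 ###############...+####......................+
+0.014 ##############+...#####......................#
+0.010 .........+####+...###.........................
+0.006 ............++....##+.........................
+0.002 .................###..........................
-0.002 ###..............##...........................
-0.006 ######+.........##+...........................
-0.010 ..+#######+##...##............................
-0.014 ......########.+#.............................
-0.018 .........########.............................
-0.022 ..........######..............................
-0.026 ++++++.+++++++++.+++++++++++++++.++++++.++++.+
x from -.09 step 0.004 ; col of x=0: 22
61.9333
```

View pics/fin.png

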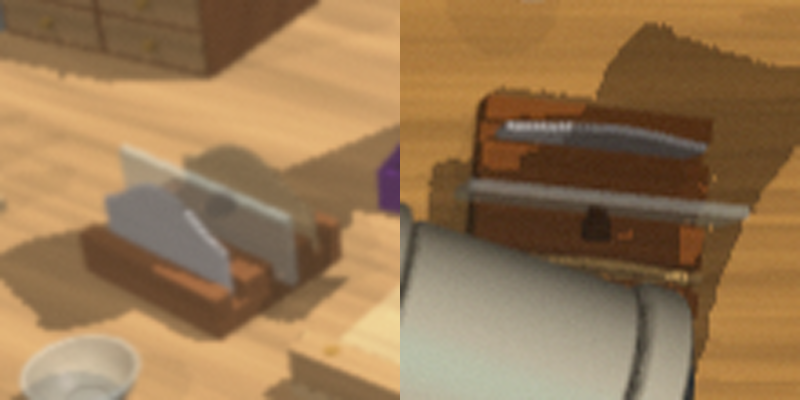

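The lid stands upright and central in the middle slot (plate from (468,187) to (748,212) in the top crop). The pegs are gathered on the pull side.

```bash
python3 -c "
from cell import *
print(ticket.job_done(),monitor.get_time())"
```

```text
the job is handed in; nothing more can be done
the job is handed in; nothing more can be done
```

I handed the job in with about 10 s to spare; the result wasn't reported back. In the last pictures the three pegs are gathered in the pull half of the case and the lid stands upright in the free middle slot. The arm ended clear of everything, and I saw no bystander moved or knocked over, though I didn't measure them at the end.

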